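Close the clay damp box and fold down its clips

TASK

Close the lid of the clay damp box, then fold its three clip flaps down around the rim, one after another, until each is pressed fully home against its stop. Use a light touch: the thin plastic of box, lid and clips cracks above about 18 N. Leave everything else on the table as it is.

Things in the scene. Friction and masses are not known exactly. Their poses are not given: they have to be found in the camera images.
- damp_box: The grey plastic damp box for clay tiles, fixed to the table: 150 (x) x 190 (y) x 88 mm high, open-topped, clay tiles inside. Origin: centre of its underside, on the table; z up; its front, away from the lid hinge, faces its own -x, which points roughly at the robot. Box, lid and clips crack if pushed with over about 18 N.
- lid (a joint): The pale lid, 162 (x) x 202 (y) x 10 mm, hinged along the rear (+x) edge of the box. Rad: 0 = flat on the rim, top face 98 mm over the table; grows as it opens; starts 0.45 to 0.95, rising towards the robot. A stiff hinge: it stays where it is left; push its top face down near the free front edge with 1 to 5 N. Its springy skin gives 1 mm per 6 N. Shut: below 0.025.
- lid_hinge (a point): Middle of the lid's hinge line, on the lid's underside plane, 81 mm behind the box's centre. Frame of the lid: x and y as the box's when shut, the lid reaching from here to x = -162 mm; z out of the lid's top.
- lid_press (a point): Point on the lid's top face on its centre line, 27 mm from the free front edge (135 mm from the hinge line). Turns with the lid.
- clip_front (a joint): White clip flap at the middle of the lid's front edge (the long side nearest the robot, box -x): 40 wide, 4 thick, 42 mm from hinge to free end. Rad: 0 = home, hanging down round the rim; 1.57 = straight out; starts 1.4 to 1.9. Its hinge is stiff: it stays where it is left, takes about 5 N at the free end to move, more nearer the hinge, and ends on a firm stop; the springy flap then gives 1 mm per 12 N. Home: below 0.03 (free end within 1.3 mm of the stop).
- clip_front_at (a point): Nominal middle of clip_front's hinge line: 8 mm outside the lid's edge, half-way up its thickness (93.5 mm over the table, lid shut); fixed on the lid, axes as the lid's. The flap's real hinge, and so its home position, lies up to 7 mm farther in or out than this (its seat is adjustable; not measured, differs per clip): feel for the stop.
- clip_left (a joint): White clip flap at the middle of the lid's left edge (box +y): 40 wide, 4 thick, 42 mm from hinge to free end. Rad: 0 = home, hanging down round the rim; 1.57 = straight out; starts 1.4 to 1.9. Its hinge is stiff: it stays where it is left, takes about 5 N at the free end to move, more nearer the hinge, and ends on a firm stop; the springy flap then gives 1 mm per 12 N. Home: below 0.03 (free end within 1.3 mm of the stop).
- clip_left_at (a point): Nominal middle of clip_left's hinge line: 8 mm outside the lid's edge, half-way up its thickness (93.5 mm over the table, lid shut); fixed on the lid, axes as the lid's. The flap's real hinge, and so its home position, lies up to 7 mm farther in or out than this (its seat is adjustable; not measured, differs per clip): feel for the stop.
- clip_right (a joint): White clip flap at the middle of the lid's right edge (box -y): 40 wide, 4 thick, 42 mm from hinge to free end. Rad: 0 = home, hanging down round the rim; 1.57 = straight out; starts 1.4 to 1.9. Its hinge is stiff: it stays where it is left, takes about 5 N at the free end to move, more nearer the hinge, and ends on a firm stop; the springy flap then gives 1 mm per 12 N. Home: below 0.03 (free end within 1.3 mm of the stop).
- clip_right_at (a point): Nominal middle of clip_right's hinge line: 8 mm outside the lid's edge, half-way up its thickness (93.5 mm over the table, lid shut); fixed on the lid, axes as the lid's. The flap's real hinge, and so its home position, lies up to 7 mm farther in or out than this (its seat is adjustable; not measured, differs per clip): feel for the stop.
- carver: Bystander: wooden-handled carving tool lying on the table, 155 mm long, 12 mm thick; origin on the table under its middle.
- jar_mid (a point): Bystander: squat glass jar, 64 mm across, 70 mm high; the point is its centre, half-way up.
- bottle_mid (a point): Bystander: white bottle with green cap, 54 mm across, 150 mm high; the point is its centre, half-way up.
- jar_lid: Bystander: loose white jar lid, 72 mm across, 12 mm high, lying open side up; origin under its centre.
- clay_tile: Bystander: grey clay relief tile 90 x 120 x 14 mm lying behind the box; origin under its centre.
- brush: Bystander: flat brush lying on the table, 190 mm long; origin under it.

How it is judged:
By the outcome, as a careful person would: the job done as asked, in the order asked, and still so for the second after the job is handed in, with the robot touching nothing.
It also fails if it takes over 61 s, if anything falls off the work surface, if the arm or the gripper's body presses on something with over 40 N, if the wrist force passes 120 N, or if a joint passes its speed limit or range.

ROBOT

A 7-joint arm with a two-finger parallel gripper is mounted at the origin on the work surface. World frame = base frame: x ahead of the robot, y to its left, z up, the work surface at z = 0. Lengths are in m, angles in degrees, forces in N, time in s.
With the tool pointing down it reaches from about 0.425 to 0.875 m from the base axis. Payload 4.7 kg.
Tool frame: the origin (TCP) lies at the very end of the fingers, on their centre line; the grasp point (between the pads) lies 19 mm behind it; z points along the fingers, y is the direction in which the jaws open and shut (so a half turn about z gives the same grasp; the last joint's range is limited). The gripper opens to 87 mm and grips with 3 to 60 N. Pads are 19 mm wide; open, the fingers measure 117 mm over their backs; the gripper's body (75 mm by 190 mm) begins 51 mm behind the grasp point.
Start: joints at [72.027, 18.392, -4.016, 83.108, 1.295, 78.541, -3.26], TCP at [0.209, -0.615, 0.197] pointing down, gripper open.
Joint ranges: [-163.93, 163.93], [-17.29, 119.83], [-79.2, 71.16], [3.27, 140.29], [-89.18, 269.18], [5.43, 117.66], [-154.24, 154.24]. Speed limits (degrees/s): [147.25, 147.25, 180, 180, 180, 180, 180].

INTERFACE

Orientations are given as [roll, pitch, yaw] about the fixed x, y, z axes, in that order (R = Rz(yaw) Ry(pitch) Rx(roll)).
In Python, from cell import * gives the robot as it stands.
- The arm moves only by the tool drive_tool, never from a script. Its argument "moves" is text: rows parted by semicolons, each of 5 numbers parted by spaces: the shift along the tool's x, y, z in m, then the turn about the tool's z in degrees, then the gripper's target within -1 to 1 (fully open at 1, half-way at 0, shut at -1). In form: x y z yaw fingers; .... A call has exactly 8 rows; each row is the pose to reach, as a shift and turn from the pose commanded when the call began, along the tool's axes at that moment; what a row does not reach only later rows make up. A row lasts 1/10 s, in which the tool goes at most 50 mm and 8.59 degrees, less where a joint would pass 70% of its speed; a pose out of reach is approached as far as the arm can. A call with a gripper value outside its range is refused whole. The fingers move at their own pace and stop on an object; "grip_force" is the grip in N (left out, the last holds). Time passes only in rows, so rows that repeat a pose let the fingers close, or fill a call up. It gives the time, the measured TCP pose, the force and the opening at its end, in the units of the state.
- get_obs(): the state, without advancing time (a new reading comes with each control period).
- read_camera(name): name is "side" or "top"; returns (picture, depth): 384x512x3 uint8, red, green, blue; 384x512 float32, m along the optical axis (not along the pixel's ray), 0 where there is no reading.
- calibration(name): a dict with "intrinsics" (3x3 intrinsics, pixels), "cam_to_world" (4x4, takes a point from camera to world coordinates). Camera axes: x right, y up, looking along -z (the intrinsics and any distortion apply to the point x, -y, -z); pixel columns grow to the right and rows downward; lengths in m; the calibration is good to about 2 mm. A picture is of the moment at which its call begins. calibration takes no time and is no camera call.
- sign_off(): hands the job in, once; it reports no verdict.
Trained networks look in the newest picture that a camera, given by its name, has taken for a name from the list of things; names that differ only in an ending like _2 or _b are one class to them, and where a whole thing is asked for, a point or a joint stands for the part that bears it (a point fixed in the world has none). Each returns a list of dicts, best first, with "conf" (0 to 1); they miss things now and then, are a little off and sometimes report something else, mostly with a low value. They report only what shows in the picture. A call takes as long as a camera call.
- search_frame(camera, name): "uv" ([column, row] in pixels, amid what is visible of it).
- pinpoint(camera, name): "uv" ([column, row] in pixels: a listed point, or the origin of a listed thing).
The state is a dict: "time_s": time; "qpos": joint angles; "joint_velocities": joint speeds; "effort": joint torques, N m; "tool_pos": TCP position; "tool_rot": TCP orientation; "force": force on the tool from outside, world axes, zero at the start; "wrist_torque": the same for the moment, N m; "grip_width": finger opening in m.
Only numpy, scipy, OpenCV 4.12 (cv2) and the standard library are available. Lean on these libraries where they do the work, as an engineer would, in place of code of your own. Each camera call takes 0.05 s, during which the arm holds its last target. There are 200 camera calls.

## Working session

There is one attempt and no reset: what is moved stays moved. The work goes in short steps, Python scripts to look and compute and a tool call to move; the robot and the scene stay as the last step left them, time stands still between calls to the robot, and variables do not carry over. Pictures are saved under pics/ and viewed, about 8 in all and at most 12, crops included, and the job is handed in when it is done.

Besides the shell and the picture viewer there is one more tool, called after ">>>" by a JSON object that holds its "api" and its "payload", one argument or row to a line. drive_tool: Moves the arm, as the interface text tells. Its arguments: {"type":"object","properties":{"moves":{"type":"string"},"grip_force":{"type":"number"}},"required":["moves"]}

```bash
ls; mkdir -p pics
cat > h.py <<'E'
from cell import *
import numpy as np, cv2
def px2w(cam,uv,d):
    c=calibration(cam);K=np.array(c["intrinsics"]);T=np.array(c["cam_to_world"])
    r=np.linalg.inv(K)@[uv[0],uv[1],1]; p=r*d
    return (T@[p[0],-p[1],-p[2],1])[:3]
def ray(cam,uv):
    c=calibration(cam);T=np.array(c["cam_to_world"])
    a=px2w(cam,uv,1.0)-T[:3,3]; return T[:3,3],a/np.linalg.norm(a)
def tri(u1,u2,c1="side",c2="top"):
    A=[];b=[]
    for c,u in((c1,u1),(c2,u2)):
        o,d=ray(c,u);P=np.eye(3)-np.outer(d,d);A.append(P);b.append(P@o)
    A=np.vstack(A);b=np.hstack(b);x,*_=np.linalg.lstsq(A,b,rcond=None);return x,np.linalg.norm(A@x-b)
def w2px(cam,p):
    c=calibration(cam);K=np.array(c["intrinsics"]);T=np.linalg.inv(np.array(c["cam_to_world"]))
    q=T@np.append(p,1);v=K@[q[0],-q[1],-q[2]];return v[:2]/v[2]
E
python3 - <<'E'
from h import *
np.set_printoptions(precision=4,suppress=True)
print({k:np.round(v,3) for k,v in get_obs().items()})
for c in("side","top"):
    im,d=read_camera(c);cv2.imwrite(f"pics/{c}0.png",im[:,:,::-1]);np.save(f"{c}0.npy",d)
    print(c,calibration(c).keys(),np.array(calibration(c)["cam_to_world"]))
    for n in["damp_box","lid_hinge","lid_press","clip_front_at","clip_left_at","clip_right_at"]:
        r=pinpoint(c,n)
        for q in r[:2]:
            u,v=q["uv"];dd=d[min(383,int(v)),min(511,int(u))];print(c,n,np.round(q["uv"],1),round(q["conf"],2),dd,px2w(c,q["uv"],dd))
E
```

```text
pics
{'time_s': np.float64(0.0), 'qpos': array([72.027, 18.441, -4.015, 83.176,  1.294, 78.541, -3.26 ]), 'joint_velocities': array([ 0.072, -0.012,  0.026, -0.035,  0.03 ,  0.029,  0.001]), 'effort': array([  0.   , -49.129,  -0.404, -31.252,  -0.064,   0.044,   0.   ]), 'tool_pos': array([ 0.209, -0.615,  0.196]), 'tool_rot': array([-179.887,    0.005,   18.783]), 'force': array([-0.186,  0.159,  0.174]), 'wrist_torque': array([ 0.03 , -0.046,  0.04 ]), 'grip_width': np.float64(0.087)}
side dict_keys(['intrinsics', 'cam_to_world']) [[-0.7458  0.5201 -0.4162  0.185 ]
 [-0.6661 -0.5908  0.4553  0.4705]
 [-0.009   0.6168  0.7871  0.7889]
 [ 0.      0.      0.      1.    ]]
side damp_box [269.  187.4] 0.81 0.9878614 [0.5822 0.0007 0.0155]
side lid_hinge [249.  146.3] 0.68 0.94802797 [ 0.6551 -0.0072  0.1092]
side lid_press [282.4 142.9] 0.74 0.87785566 [ 0.5678 -0.0268  0.1636]
side lid_press [173.  188.8] 0.18 0.8849757 [0.7029 0.1978 0.0961]
side clip_front_at [292.4 147.8] 0.67 0.8392238 [ 0.5292 -0.0131  0.1844]
side clip_left_at [233.6 171.9] 0.84 0.8595829 [0.6071 0.0938 0.1379]
side clip_right_at [293.6 125.4] 0.96 0.9475605 [ 0.6    -0.1099  0.1402]
side clip_right_at [213.8 271. ] 0.17 0.84184533 [0.5184 0.2576 0.0187]
top dict_keys(['intrinsics', 'cam_to_world']) [[ 0.0179  0.9966 -0.0799  0.4852]
 [-0.9998  0.0175 -0.0058  0.0533]
 [-0.0044  0.08    0.9968  1.0395]
 [ 0.      0.      0.      1.    ]]
top damp_box [290.6 182.1] 0.85 0.879613 [ 0.5714 -0.0049  0.1636]
top lid_hinge [296.5 137.3] 0.55 0.9506292 [ 0.6726 -0.0204  0.1004]
top lid_press [293.6 186.4] 0.56 0.8728737 [ 0.5626 -0.0104  0.1696]
top lid_press [294.4 139. ] 0.23 0.94837904 [ 0.6686 -0.0159  0.1023]
top clip_front_at [294.2 115.9] 0.52 1.0412157 [ 0.7396 -0.0213  0.0149]
top clip_right_at [345.6 167.2] 0.83 0.9102616 [ 0.6064 -0.1173  0.135 ]
```

Run:
```python
import cv2,numpy as np
a=cv2.imread("pics/side0.png");b=cv2.imread("pics/top0.png")
cv2.imwrite("pics/a1.png",np.hstack([a[40:340,60:460],b[20:320,110:510]]))
```

```text
(no output)
```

View pics/a1.png

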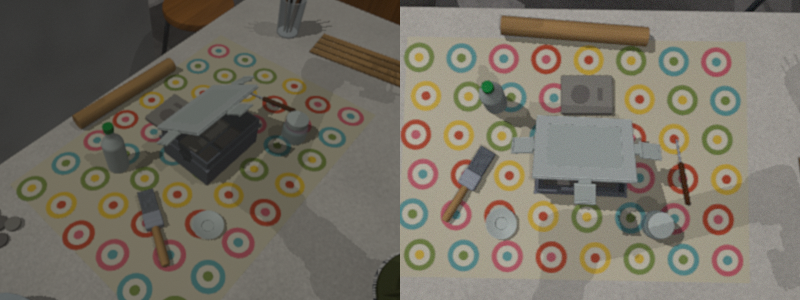

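Run:
```python
from h import *
np.set_printoptions(precision=4,suppress=True)
def cloud(cam):
    d=np.load(f"{cam}0.npy");c=calibration(cam);K=np.array(c["intrinsics"]);T=np.array(c["cam_to_world"])
    v,u=np.mgrid[:384,:512];p=np.linalg.inv(K)@np.stack([u.ravel(),v.ravel(),np.ones(u.size)])*d.ravel()
    w=T[:3,:3]@(p*np.array([[1],[-1],[-1]]))+T[:3,3:];w=w.T;w[d.ravel()==0]=9
    return w
for cam in("top","side"):
    P=cloud(cam)
    m=(P[:,0]>.44)&(P[:,0]<.72)&(abs(P[:,1]+.015)<.19)&(P[:,2]>.08)&(P[:,2]<.26)
    Q=P[m]
    best=None;rng=np.random.default_rng(0)
    for _ in range(400):
        a,b,c=Q[rng.choice(len(Q),3,False)];n=np.cross(b-a,c-a);l=np.linalg.norm(n)
        if l<1e-4: continue
        n/=l;k=abs((Q-a)@n)<.003
        if best is None or k.sum()>best.sum():best=k
    I=Q[best];c0=I.mean(0);n=np.linalg.svd(I-c0)[2][2];n*=np.sign(n[2])
    k=abs((Q-c0)@n)<.003;I=Q[k];c0=I.mean(0);n=np.linalg.svd(I-c0,full_matrices=False)[2][2];n*=np.sign(n[2])
    hx=np.array([n[2],0,-n[0]]);hx/=np.linalg.norm(hx);hy=np.cross(n,hx)
    uv=np.c_[(I-c0)@hx,(I-c0)@hy]
    img=np.zeros((400,400),np.uint8)
    for a,b in np.round(uv*1000+200).astype(int):
        if 0<=a<400 and 0<=b<400: img[b,a]=255
    img=cv2.morphologyEx(img,cv2.MORPH_CLOSE,np.ones((7,7)));img=cv2.morphologyEx(img,cv2.MORPH_OPEN,np.ones((61,61)))
    ct=max(cv2.findContours(img,0,2)[0],key=cv2.contourArea);r=cv2.minAreaRect(ct)
    bx=(cv2.boxPoints(r)-200)/1000
    C=c0+bx[:,:1]*hx+bx[:,1:]*hy
    print(cam,len(I),"n",n,"tilt",np.arccos(n[2]),"yaw of n horiz",np.degrees(np.arctan2(-n[1],-n[0])),"rect",r);print(C)
    # clips: points above near plane but outside rect
    # other objects
    for n_ in["jar_mid","bottle_mid","carver","jar_lid","brush"]:
        for q in pinpoint(cam,n_)[:1]:
            u,v=q["uv"];i=int(v)*512+int(u);print(n_,round(q["conf"],2),P[i])
```

```text
top 6607 n [ 0.5287 -0.0148  0.8487] tilt 0.5573283511806746 yaw of n horiz 178.399415389755 rect ((211.5, 200.0), (198.0, 159.0), 90.0)
[[ 0.5389 -0.1112  0.181 ]
 [ 0.6739 -0.1112  0.097 ]
 [ 0.6754  0.0868  0.0994]
 [ 0.5405  0.0868  0.1835]]
jar_mid 0.89 [ 0.453  -0.1737  0.0689]
bottle_mid 0.67 [0.5291 0.2442 0.0186]
carver 0.76 [ 0.5792 -0.24    0.0105]
jar_lid 0.68 [0.4557 0.1625 0.0016]
brush 0.57 [0.5312 0.2463 0.0196]
side 2464 n [ 0.5264 -0.012   0.8502] tilt 0.5544770831449511 yaw of n horiz 178.69833833441854 rect ((217.5, 244.0), (92.0, 153.0), 90.0)
[[ 0.5414 -0.0041  0.1809]
 [ 0.6714 -0.0041  0.1004]
 [ 0.672   0.0879  0.1013]
 [ 0.5419  0.0879  0.1819]]
jar_mid 0.92 [ 0.4405 -0.1575  0.0653]
carver 0.57 [ 0.5774 -0.2381  0.0022]
jar_lid 0.76 [0.4501 0.1666 0.0021]
brush 0.9 [0.5134 0.2528 0.0182]
```

>>> {"api": "drive_tool", "payload": {
  "moves": "0.035 -0.0325 -0.005 2.5 -1; 0.07 -0.065 -0.01 5 -1; 0.105 -0.0975 -0.015 7.5 -1; 0.14 -0.13 -0.02 10 -1; 0.175 -0.1625 -0.025 12.5 -1; 0.21 -0.195 -0.03 15 -1; 0.245 -0.2275 -0.035 17.5 -1; 0.28 -0.26 -0.04 20.3 -1",
  "grip_force": 20
}}

```text
time_s: 2.0
tool_pos: [0.3913, -0.2773, 0.2374]
tool_rot: [179.9, -0.0, -1.6]
force: [1.5, -0.4, -0.1]
grip_width: 0.031
```

>>> {"api": "drive_tool", "payload": {
  "moves": "0.024 -0.039 0 0 -1; 0.048 -0.078 0 0 -1; 0.072 -0.117 0 0 -1; 0.096 -0.156 0 0 -1; 0.12 -0.195 0 0 -1; 0.144 -0.234 0 0 -1; 0.168 -0.2735 0.01 0 -1; 0.168 -0.2735 0.04 0 -1"
}}

```text
time_s: 2.8
tool_pos: [0.5701, -0.0015, 0.1995]
tool_rot: [-179.7, -0.5, -0.9]
force: [0.2, 1.0, 0.4]
grip_width: -0.0002
```

>>> {"api": "drive_tool", "payload": {
  "moves": "0 0 0.012 0 -1; 0 0 0.02 0 -1; -0.001 0 0.026 0 -1; -0.003 0 0.032 0 -1; -0.005 0 0.038 0 -1; -0.008 0 0.045 0 -1; -0.011 0 0.052 0 -1; -0.013 0 0.059 0 -1"
}}

```text
time_s: 3.6
tool_pos: [0.5528, -0.01, 0.1378]
tool_rot: [180.0, -0.0, -1.5]
force: [-0.3, -0.3, 2.6]
grip_width: 0.0007
```

>>> {"api": "drive_tool", "payload": {
  "moves": "-0.002 0 0.006 0 -1; -0.004 0 0.012 0 -1; -0.006 0 0.018 0 -1; -0.008 0 0.024 0 -1; -0.010 0 0.030 0 -1; -0.011 0 0.034 0 -1; -0.012 0 0.037 0 -1; -0.012 0 0.037 0 -1"
}}

```text
time_s: 4.4
tool_pos: [0.5406, -0.0095, 0.1003]
tool_rot: [-180.0, 0.0, -1.5]
force: [0.0, -0.4, 0.3]
grip_width: 0.0003
```

>>> {"api": "drive_tool", "payload": {
  "moves": "0 0 0.001 0 -1; 0 0 0.002 0 -1; 0 0 0.0025 0 -1; 0 0 0.003 0 -1; 0 0 0.003 0 -1; 0 0 0.003 0 -1; 0 0 0.003 0 -1; 0 0 0.003 0 -1"
}}

```text
time_s: 5.2
tool_pos: [0.5408, -0.0095, 0.0978]
tool_rot: [180.0, -0.0, -1.5]
force: [-1.0, -0.2, 1.3]
grip_width: 0.0006
```

>>> {"api": "drive_tool", "payload": {
  "moves": "0 0 0.0005 0 -1; 0 0 0.001 0 -1; 0 0 0.001 0 -1; 0 0 0.0015 0 -1; 0 0 0.0015 0 -1; 0 0 0.0015 0 -1; 0 0 0.0015 0 -1; 0 0 0.0015 0 -1"
}}

```text
time_s: 6.0
tool_pos: [0.5408, -0.0095, 0.0963]
tool_rot: [180.0, 0.0, -1.5]
force: [-0.1, 0.6, 1.4]
grip_width: 0.0004
```

>>> {"api": "drive_tool", "payload": {
  "moves": "0 0 0.0005 0 -1; 0 0 0.001 0 -1; 0 0 0.001 0 -1; 0 0 0.0015 0 -1; 0 0 0.0015 0 -1; 0 0 0.0015 0 -1; 0 0 0.0015 0 -1; 0 0 0.0015 0 -1"
}}

```text
time_s: 6.8
tool_pos: [0.5408, -0.0095, 0.0948]
tool_rot: [180.0, 0.0, -1.5]
force: [-0.5, -0.3, 1.4]
grip_width: -0.0
```

Run:
```python
from h import *
np.set_printoptions(precision=4,suppress=True)
o=get_obs();print(o["tool_pos"],o["force"])
L=[]
for c in("side","top"):
    im,d=read_camera(c);np.save(f"{c}1.npy",d)
    cv2.imwrite(f"pics/{c}1.png",im[:,:,::-1])
    L.append(im[:,:,::-1])
cv2.imwrite("pics/b1.png",np.hstack([cv2.resize(L[0][80:230,180:350],(450,397)),cv2.resize(L[1][100:250,220:370],(350,397))]))
```

```text
[ 0.5408 -0.0095  0.0948] [-0.5125 -0.2586  1.4192]
```

View pics/b1.png

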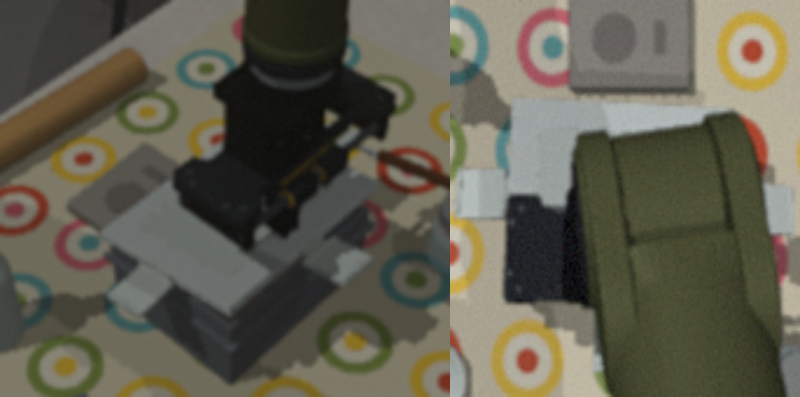

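```bash
cat >> h.py <<'E'
def cloud(cam,d):
    c=calibration(cam);K=np.array(c["intrinsics"]);T=np.array(c["cam_to_world"])
    v,u=np.mgrid[:384,:512];p=np.linalg.inv(K)@np.stack([u.ravel(),v.ravel(),np.ones(u.size)])*d.ravel()
    w=(T[:3,:3]@(p*np.array([[1],[-1],[-1]]))+T[:3,3:]).T;w[d.ravel()==0]=9
    return w.reshape(384,512,3)
E
python3 - <<'E'
from h import *
np.set_printoptions(precision=4,suppress=True)
P=cloud("side",np.load("side1.npy")).reshape(-1,3)
for y0,y1 in((.02,.05),(.05,.08)):
  for x in np.arange(.49,.7,.01):
    m=(abs(P[:,0]-x)<.005)&(P[:,1]>y0)&(P[:,1]<y1)&(P[:,2]>.06)&(P[:,2]<.14)
    if m.sum():print(y0,round(x,3),m.sum(),np.median(P[m,2]).round(4),end=" | ")
  print()
E
```

```text
0.02 0.51 62 0.0786 | 0.02 0.52 110 0.0877 | 0.02 0.53 42 0.12 | 0.02 0.54 45 0.1194 | 0.02 0.55 26 0.1179 | 0.02 0.56 26 0.1161 | 0.02 0.57 30 0.1149 | 0.02 0.58 31 0.1127 | 0.02 0.59 32 0.1113 | 0.02 0.6 31 0.1097 | 0.02 0.61 34 0.1084 | 0.02 0.62 33 0.1064 | 0.02 0.63 37 0.1052 | 0.02 0.64 34 0.1038 | 0.02 0.65 31 0.1015 | 0.02 0.66 37 0.0996 | 0.02 0.67 18 0.0984 | 
0.05 0.51 48 0.0685 | 0.05 0.52 119 0.0873 | 0.05 0.53 45 0.1207 | 0.05 0.54 44 0.1186 | 0.05 0.55 43 0.1174 | 0.05 0.56 43 0.1162 | 0.05 0.57 40 0.1139 | 0.05 0.58 41 0.1129 | 0.05 0.59 39 0.1114 | 0.05 0.6 43 0.1093 | 0.05 0.61 33 0.108 | 0.05 0.62 38 0.1063 | 0.05 0.63 37 0.1046 | 0.05 0.64 38 0.1036 | 0.05 0.65 35 0.1012 | 0.05 0.66 36 0.0997 | 0.05 0.67 27 0.0984 |
```

Run:
```python
from h import *
np.set_printoptions(precision=4,suppress=True)
im=cv2.imread("pics/side1.png");t=np.array([.5408,-.0095,.0948])
im=cv2.convertScaleAbs(im,alpha=2.0,beta=10)
s=6;x0,y0=200,85
z=cv2.resize(im[y0:y0+100,x0:x0+130],None,fx=s,fy=s,interpolation=cv2.INTER_CUBIC)
for p,col in((t,(0,0,255)),(t+[0,0,.024],(0,255,0)),(t+[0,0,.07],(255,0,0))):
    q=(w2px("side",p)-[x0,y0]+.5)*s;cv2.circle(z,tuple(int(v) for v in q),5,col,2);print(w2px("side",p))
cv2.imwrite("pics/c1.png",z)
```

```text
[285.4218 172.9968]
[285.8712 166.2264]
[286.7878 152.4164]
```

View pics/c1.png

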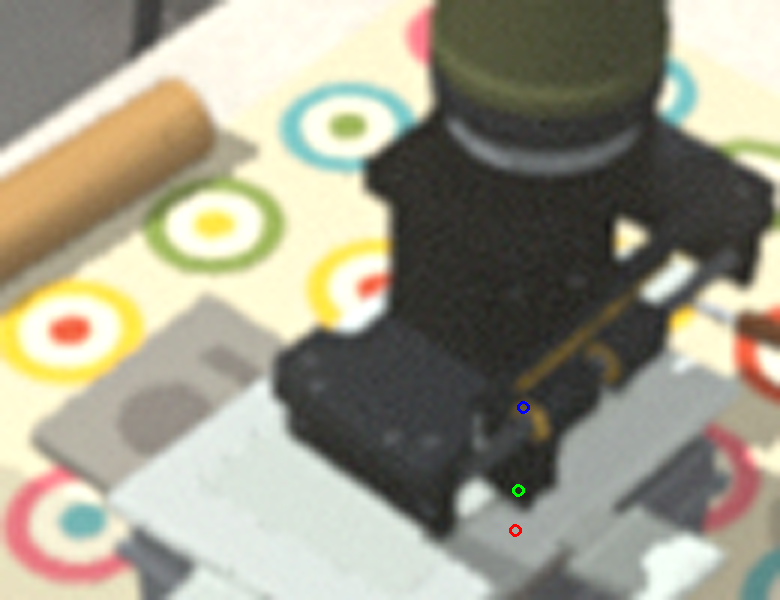

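Run:
```python
from h import *
np.set_printoptions(precision=3,suppress=True)
P=cloud("side",np.load("side1.npy"));im=cv2.imread("pics/side1.png")
for u in(284,287):
  for v in range(146,182,2):print(u,v,P[v,u],im[v,u].sum())
print("body corner",[P[v,u] for u,v in((270,165),(272,170),(273,172),(255,155))])
T=cloud("top",np.load("top1.npy")).reshape(-1,3)
m=(T[:,1]>.02)&(T[:,1]<.06)
for x in np.arange(.56,.7,.02):
    k=m&(abs(T[:,0]-x)<.005)&(T[:,2]<.14)&(T[:,2]>.07);print(round(x,2),k.sum(),np.median(T[k,2]) if k.sum() else 0)
```

```text
284 146 [0.517 0.034 0.234] 51
284 148 [0.516 0.034 0.229] 61
284 150 [0.524 0.023 0.209] 55
284 152 [0.523 0.025 0.206] 58
284 154 [0.523 0.024 0.199] 64
284 156 [0.515 0.034 0.207] 86
284 158 [0.51  0.04  0.209] 92
284 160 [0.509 0.041 0.205] 76
284 162 [0.539 0.001 0.143] 49
284 164 [0.539 0.    0.136] 39
284 166 [ 0.539 -0.     0.129] 49
284 168 [ 0.539 -0.     0.122] 142
284 170 [0.537 0.002 0.118] 221
284 172 [0.533 0.007 0.118] 238
284 174 [0.529 0.012 0.12 ] 234
284 176 [0.525 0.016 0.119] 230
284 178 [0.519 0.024 0.123] 194
284 180 [0.516 0.028 0.123] 193
287 146 [0.515 0.026 0.229] 63
287 148 [0.518 0.021 0.217] 92
287 150 [0.517 0.023 0.214] 71
287 152 [0.515 0.025 0.211] 91
287 154 [0.514 0.026 0.207] 98
287 156 [0.511 0.029 0.205] 87
287 158 [0.51  0.03  0.201] 64
287 160 [0.531 0.001 0.156] 47
287 162 [0.528 0.004 0.154] 51
287 164 [0.531 0.001 0.142] 49
287 166 [0.53  0.001 0.137] 53
287 168 [ 0.53  -0.     0.129] 57
287 170 [ 0.531 -0.002  0.119] 175
287 172 [0.528 0.003 0.119] 233
287 174 [0.523 0.008 0.12 ] 235
287 176 [0.519 0.014 0.122] 236
287 178 [0.515 0.019 0.122] 230
287 180 [0.513 0.02  0.118] 193
body corner [array([0.509, 0.085, 0.225]), array([0.509, 0.079, 0.206]), array([0.506, 0.079, 0.202]), array([0.548, 0.086, 0.228])]
0.56 0 0
0.58 0 0
0.6 54 0.10985965233287182
0.62 66 0.10674925826548298
0.64 71 0.10377428011144918
0.66 93 0.09946117566162516
0.68 0 0
```

>>> {"api": "drive_tool", "payload": {
  "moves": "0 0 0.002 0 -1; 0 0 0.004 0 -1; 0 0 0.006 0 -1; 0 0 0.008 0 -1; 0 0 0.01 0 -1; 0 0 0.012 0 -1; 0 0 0.014 0 -1; 0 0 0.014 0 -1"
}}

```text
time_s: 7.7
tool_pos: [0.5407, -0.0095, 0.0804]
tool_rot: [-180.0, 0.0, -1.5]
force: [0.1, -0.9, 0.3]
grip_width: 0.0006
```

```bash
cat > lid.py <<'E'
from h import *
import sys
np.set_printoptions(precision=4,suppress=True)
im,d=read_camera("side");np.save("side_now.npy",d);cv2.imwrite("pics/side_now.png",im[:,:,::-1])
P=cloud("side",d).reshape(-1,3)
m=(P[:,0]>.56)&(P[:,0]<.66)&(P[:,1]>.03)&(P[:,1]<.08)&(P[:,2]>.08)&(P[:,2]<.13)
f=np.polyfit(P[m,0],P[m,2],1);r=P[m,2]-np.polyval(f,P[m,0]);k=abs(r)<.004
f=np.polyfit(P[m,0][k],P[m,2][k],1);print("slope",f[0],"z@.54,.67",np.polyval(f,[.54,.67]),k.sum())
o=get_obs();print(o["time_s"],o["tool_pos"],o["force"])
E
python3 lid.py
```

```text
slope -0.057994221861109946 z@.54,.67 [0.1056 0.0981] 659
7.75 [ 0.5409 -0.0095  0.0806] [-0.6704 -0.0278  0.0464]
```

>>> {"api": "drive_tool", "payload": {
  "moves": "0 0 0.001 0 -1; 0 0 0.002 0 -1; 0 0 0.003 0 -1; 0 0 0.004 0 -1; 0 0 0.005 0 -1; 0 0 0.006 0 -1; 0 0 0.0065 0 -1; 0 0 0.0065 0 -1"
}}

```text
time_s: 8.55
tool_pos: [0.5408, -0.0095, 0.0742]
tool_rot: [180.0, 0.0, -1.5]
force: [-0.8, 0.6, 1.6]
grip_width: 0.0009
```

```bash
python3 lid.py
```

```text
slope -0.012860542263448047 z@.54,.67 [0.0997 0.0981] 659
8.6 [ 0.5409 -0.0095  0.0743] [-1.5062 -0.4706  0.6543]
```

>>> {"api": "drive_tool", "payload": {
  "moves": "0 0 0.0005 0 -1; 0 0 0.001 0 -1; 0 0 0.0015 0 -1; 0 0 0.002 0 -1; 0 0 0.002 0 -1; 0 0 0.002 0 -1; 0 0 0.002 0 -1; 0 0 0.002 0 -1"
}}

```text
time_s: 9.4
tool_pos: [0.5409, -0.0095, 0.0724]
tool_rot: [180.0, -0.0, -1.5]
force: [-2.1, -0.7, 3.0]
grip_width: 0.0004
```

```bash
python3 lid.py
```

```text
slope -0.0003613216259490446 z@.54,.67 [0.0977 0.0976] 669
9.45 [ 0.5409 -0.0095  0.0724] [-1.1608  0.7593  3.5865]
```

>>> {"api": "drive_tool", "payload": {
  "moves": "0 0 -0.02 0 -1; 0 0 -0.06 0 -1; 0 0 -0.1 0 -1; -0.03 0 -0.13 0 -1; -0.07 0 -0.13 0 -1; -0.11 0 -0.13 0 -1; -0.13 0 -0.13 0 -1; -0.13 0 -0.13 0 -1"
}}

```text
time_s: 10.25
tool_pos: [0.4092, -0.0066, 0.2022]
tool_rot: [179.8, -0.0, -1.6]
force: [0.5, 0.7, 0.6]
grip_width: 0.0004
```

```bash
cat > fit.py <<'E'
from h import *
np.set_printoptions(precision=4,suppress=True)
o=get_obs();print(o["time_s"],o["tool_pos"],o["force"])
for c in("side","top"):
    im,d=read_camera(c);np.save(f"{c}_now.npy",d);cv2.imwrite(f"pics/{c}_now.png",im[:,:,::-1])
    P=cloud(c,d).reshape(-1,3)
    m=(abs(P[:,2]-.098)<.006)&(abs(P[:,0]-.59)<.15)&(abs(P[:,1]+.01)<.18)
    X=P[m]
    img=np.zeros((360,400),np.uint8)
    ij=np.round((X[:,:2]-[.41,-.21])*1000).astype(int)
    ok=(ij>=0).all(1)&(ij[:,0]<360)&(ij[:,1]<400);img[ij[ok,0],ij[ok,1]]=255
    img=cv2.morphologyEx(img,cv2.MORPH_CLOSE,np.ones((7,7)))
    op=cv2.morphologyEx(img,cv2.MORPH_OPEN,cv2.getStructuringElement(2,(65,65)))
    k=max(cv2.findContours(op,0,2)[0],key=cv2.contourArea)
    print(c,"rect",cv2.minAreaRect(k),[.41+0,-.21])
    # edges by scan
    for y in(-.09,-.05,-.03,.01,.03,.07):
        s=X[abs(X[:,1]-y)<.004];print("y",y,"x",np.percentile(s[:,0],[1,99]) if len(s)>20 else 0,end=" ")
    print()
    for x in(.53,.55,.57,.59,.61,.63,.65):
        s=X[abs(X[:,0]-x)<.004];print("x",x,"y",np.percentile(s[:,1],[1,99]) if len(s)>20 else 0,end=" ")
    print()
E
python3 fit.py
python3 - <<'E'
import cv2,numpy as np
a=cv2.imread("pics/side_now.png");b=cv2.imread("pics/top_now.png")
cv2.imwrite("pics/d1.png",cv2.convertScaleAbs(np.hstack([cv2.resize(a[80:250,170:340],(400,400)),cv2.resize(b[90:260,210:380],(400,400))]),alpha=1.5))
E
```

```text
10.25 [ 0.4092 -0.0066  0.2022] [0.4919 0.7449 0.6259]
side rect ((203.79200744628906, 177.49130249023438), (207.02867126464844, 162.692138671875), 2.385944366455078) [0.41, -0.21]
y -0.09 x [0.5645 0.665 ] y -0.05 x [0.5078 0.6652] y -0.03 x [0.46   0.6659] y 0.01 x [0.4557 0.6668] y 0.03 x [0.5105 0.6673] y 0.07 x [0.5114 0.6697] 
x 0.53 y [-0.0737  0.0902] x 0.55 y [-0.076   0.0894] x 0.57 y [-0.0939  0.1189] x 0.59 y [-0.1416  0.1323] x 0.61 y [-0.1089  0.1268] x 0.63 y [-0.1085  0.0865] x 0.65 y [-0.1085  0.0867] 
top rect ((200.50146484375, 178.9531707763672), (207.4612274169922, 163.60763549804688), 1.7899105548858643) [0.41, -0.21]
y -0.09 x [0.5085 0.6664] y -0.05 x [0.5098 0.6675] y -0.03 x [0.4643 0.6677] y 0.01 x [0.4589 0.6671] y 0.03 x [0.5125 0.6706] y 0.07 x [0.5139 0.6726] 
x 0.53 y [-0.1072  0.088 ] x 0.55 y [-0.1089  0.0877] x 0.57 y [-0.1558  0.0861] x 0.59 y [-0.1474  0.1268] x 0.61 y [-0.1107  0.1285] x 0.63 y [-0.1113  0.0852] x 0.65 y [-0.1104  0.0845]
```

View pics/d1.png

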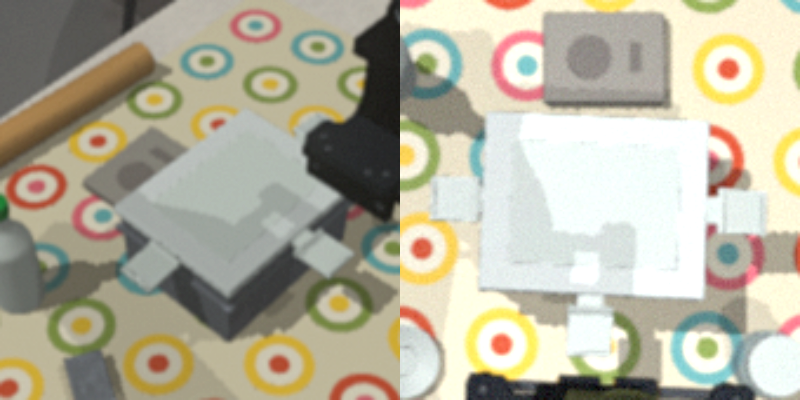

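>>> {"api": "drive_tool", "payload": {
  "moves": "0.02 0 0.03 0 -1; 0.04 -0.001 0.065 0 -1; 0.045 -0.001 0.1 0 -1; 0.045 -0.001 0.118 0 -1; 0.045 -0.001 0.122 0 -1; 0.045 -0.001 0.126 0 -1; 0.044 -0.001 0.130 0 -1; 0.044 -0.001 0.134 0 -1"
}}

```text
time_s: 11.15
tool_pos: [0.456, -0.0063, 0.0692]
tool_rot: [180.0, -0.1, -1.5]
force: [-1.2, 1.6, 4.8]
grip_width: 0.0009
```

```bash
cat > look.py <<'E'
from h import *
import sys
np.set_printoptions(precision=4,suppress=True)
o=get_obs();print(o["time_s"],o["tool_pos"],o["force"])
im,d=read_camera("side");np.save("side_now.npy",d);cv2.imwrite("pics/side_now.png",im[:,:,::-1])
u0,v0=int(sys.argv[1]),int(sys.argv[2])
z=cv2.convertScaleAbs(cv2.resize(im[v0:v0+90,u0:u0+120,::-1],None,fx=6,fy=6,interpolation=2),alpha=1.6)
for p in(o["tool_pos"],o["tool_pos"]+[0,0,.025]):
    q=(w2px("side",p)-[u0,v0]+.5)*6;cv2.circle(z,(int(q[0]),int(q[1])),4,(0,0,255),1)
cv2.imwrite(sys.argv[3],z)
E
python3 look.py 240 110 pics/e1.png
```

```text
11.15 [ 0.456  -0.0063  0.0692] [-1.2131  1.6339  4.8079]
```

View pics/e1.png

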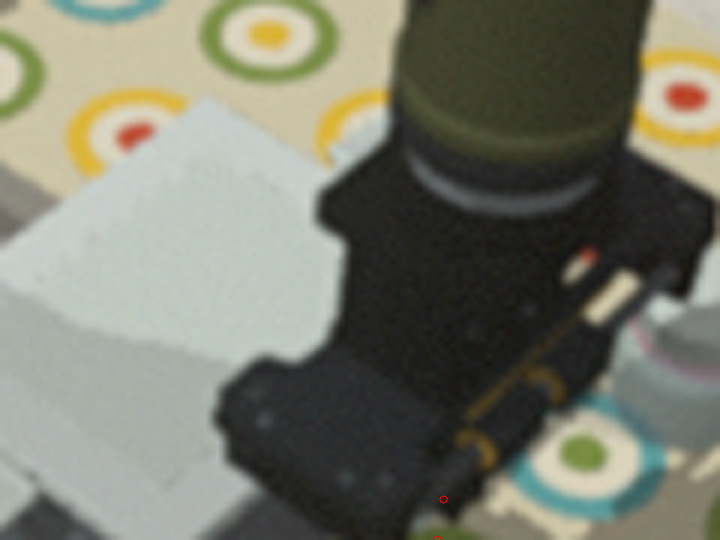

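>>> {"api": "drive_tool", "payload": {
  "moves": "-0.001 0 0.004 0 -1; -0.0005 0 0.008 0 -1; 0.0005 0 0.012 0 -1; 0.003 0 0.017 0 -1; 0.006 0 0.022 0 -1; 0.01 0 0.027 0 -1; 0.015 0 0.031 0 -1; 0.018 0 0.033 0 -1"
}}

```text
time_s: 12.0
tool_pos: [0.4729, -0.0069, 0.036]
tool_rot: [179.9, 0.0, -1.5]
force: [-3.3, 0.0, 4.6]
grip_width: 0.0002
```

>>> {"api": "drive_tool", "payload": {
  "moves": "0.001 0 0.001 0 -1; 0.002 0 0.002 0 -1; 0.003 0 0.003 0 -1; 0.004 0 0.0035 0 -1; 0.005 0 0.004 0 -1; 0.006 0 0.0045 0 -1; 0.007 0 0.005 0 -1; 0.008 0 0.005 0 -1"
}}

```text
time_s: 12.8
tool_pos: [0.4806, -0.0069, 0.0301]
tool_rot: [180.0, 0.0, -1.5]
force: [-3.6, -0.3, 3.2]
grip_width: 0.0005
```

>>> {"api": "drive_tool", "payload": {
  "moves": "0.0005 0 0 0 -1; 0.001 0 0 0 -1; 0.0015 0 0 0 -1; 0.002 0 0 0 -1; 0.0025 0 0 0 -1; 0.003 0 0 0 -1; 0.003 0 0 0 -1; 0.003 0 0 0 -1"
}}

```text
time_s: 13.6
tool_pos: [0.4834, -0.007, 0.03]
tool_rot: [180.0, 0.1, -1.5]
force: [-4.4, 0.2, -0.4]
grip_width: 0.0009
```

>>> {"api": "drive_tool", "payload": {
  "moves": "0.0005 0 0 0 -1; 0.001 0 0 0 -1; 0.0015 0 0 0 -1; 0.002 0 0 0 -1; 0.0025 0 0 0 -1; 0.0025 0 0 0 -1; 0.0025 0 0 0 -1; 0.0025 0 0 0 -1"
}}

```text
time_s: 14.4
tool_pos: [0.484, -0.0071, 0.0299]
tool_rot: [180.0, 0.3, -1.5]
force: [-10.8, -0.7, 3.7]
grip_width: 0.0008
```

>>> {"api": "drive_tool", "payload": {
  "moves": "0.0002 0 0 0 -1; 0.0005 0 0 0 -1; 0.0005 0 0 0 -1; 0.0005 0 0 0 -1; 0.0005 0 0 0 -1; 0.0005 0 0 0 -1; 0.0005 0 0 0 -1; 0.0005 0 0 0 -1"
}}

```text
time_s: 15.2
tool_pos: [0.4839, -0.0071, 0.0299]
tool_rot: [180.0, 0.3, -1.5]
force: [-11.4, -0.4, 6.4]
grip_width: 0.0004
```

>>> {"api": "drive_tool", "payload": {
  "moves": "-0.02 0 0 0 -1; -0.03 0 -0.04 0 -1; -0.02 0 -0.085 0 -1; 0 -0.03 -0.11 0 -1; 0.025 -0.065 -0.12 0 -1; 0.05 -0.10 -0.12 0 -1; 0.08 -0.13 -0.12 0 -1; 0.101 -0.155 -0.12 0 -1"
}}

```text
time_s: 16.0
tool_pos: [0.5962, 0.1478, 0.1516]
tool_rot: [-179.8, -0.4, -1.5]
force: [0.6, -0.6, -0.7]
grip_width: 0.0005
```

```bash
cat > clips.py <<'E'
from h import *
np.set_printoptions(precision=4,suppress=True)
o=get_obs();print(o["time_s"],o["tool_pos"],o["force"])
im0=cv2.imread("pics/top_now.png");P=cloud("top",np.load("top_now.npy"))
for v in(168,172,176,180):print("L row",v,[(u,P[v,u].round(3)[1:].tolist()) for u in range(219,243,3)])
for v in(172,176,180,184):print("R row",v,[(u,P[v,u].round(3)[1:].tolist()) for u in range(345,370,3)])
im,d=read_camera("side");np.save("side_now.npy",d);cv2.imwrite("pics/side_now.png",im[:,:,::-1])
Q=cloud("side",d).reshape(-1,3)
for x in(.502,.50,.498,.496,.494,.492,.49,.488,.486):
    m=(abs(Q[:,0]-x)<.001)&(abs(Q[:,1]+.006)<.012)&(Q[:,2]>.03)&(Q[:,2]<.11);print(x,m.sum(),np.median(Q[m,2]) if m.any() else 0,end="; ")
cv2.imwrite("pics/f1.png",cv2.convertScaleAbs(cv2.resize(im[100:220,200:360,::-1],None,fx=5,fy=5,interpolation=2),alpha=1.6))
E
python3 clips.py
```

```text
16.0 [0.5962 0.1478 0.1516] [ 0.5578 -0.5542 -0.7176]
L row 168 [(219, [0.151, 0.001]), (222, [0.144, -0.001]), (225, [0.129, 0.094]), (228, [0.123, 0.091]), (231, [0.117, 0.091]), (234, [0.11, 0.091]), (237, [0.104, 0.094]), (240, [0.097, 0.096])]
L row 172 [(219, [0.151, -0.002]), (222, [0.144, -0.001]), (225, [0.129, 0.091]), (228, [0.123, 0.093]), (231, [0.117, 0.09]), (234, [0.11, 0.094]), (237, [0.104, 0.095]), (240, [0.097, 0.094])]
L row 176 [(219, [0.151, -0.004]), (222, [0.135, 0.092]), (225, [0.129, 0.091]), (228, [0.122, 0.094]), (231, [0.116, 0.093]), (234, [0.11, 0.092]), (237, [0.103, 0.096]), (240, [0.097, 0.095])]
L row 180 [(219, [0.15, 0.002]), (222, [0.135, 0.09]), (225, [0.129, 0.09]), (228, [0.122, 0.095]), (231, [0.116, 0.095]), (234, [0.11, 0.093]), (237, [0.103, 0.095]), (240, [0.097, 0.097])]
R row 172 [(345, [-0.123, 0.096]), (348, [-0.13, 0.097]), (351, [-0.137, 0.093]), (354, [-0.143, 0.095]), (357, [-0.149, 0.094]), (360, [-0.156, 0.093]), (363, [-0.162, 0.091]), (366, [-0.191, -0.003]), (369, [-0.197, 0.0])]
R row 176 [(345, [-0.123, 0.098]), (348, [-0.13, 0.093]), (351, [-0.136, 0.094]), (354, [-0.143, 0.092]), (357, [-0.15, 0.091]), (360, [-0.156, 0.089]), (363, [-0.163, 0.09]), (366, [-0.189, 0.002]), (369, [-0.197, -0.001])]
R row 180 [(345, [-0.123, 0.097]), (348, [-0.13, 0.097]), (351, [-0.137, 0.093]), (354, [-0.143, 0.094]), (357, [-0.15, 0.09]), (360, [-0.156, 0.092]), (363, [-0.162, 0.09]), (366, [-0.191, -0.002]), (369, [-0.196, 0.002])]
R row 184 [(345, [-0.124, 0.095]), (348, [-0.131, 0.092]), (351, [-0.136, 0.095]), (354, [-0.143, 0.091]), (357, [-0.15, 0.092]), (360, [-0.156, 0.09]), (363, [-0.162, 0.091]), (366, [-0.19, -0.001]), (369, [-0.197, 0.001])]
0.502 7 0.09564672565822097; 0.5 6 0.09548765138995768; 0.498 6 0.09699961603397766; 0.496 11 0.09612148828490574; 0.494 53 0.07686751393571467; 0.492 22 0.06379630861281632; 0.49 0 0; 0.488 0 0; 0.486 0 0;
```

View pics/f1.png

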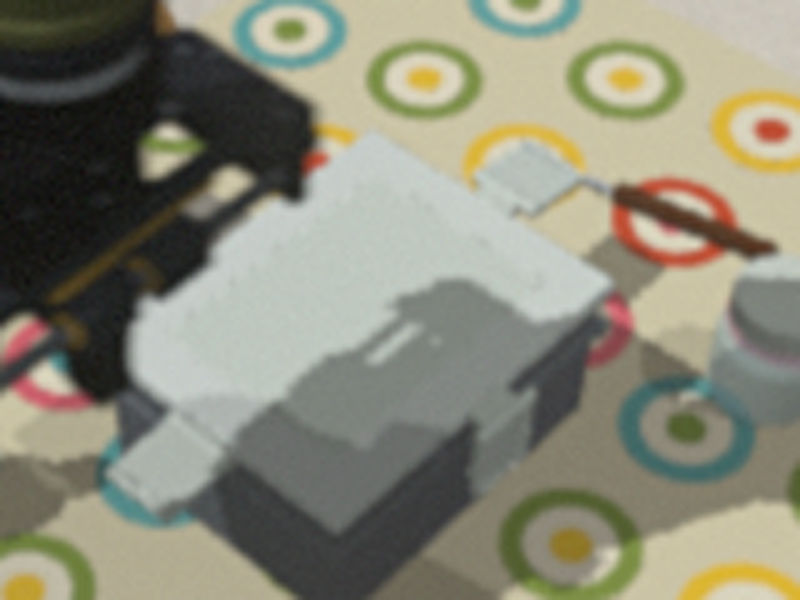

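>>> {"api": "drive_tool", "payload": {
  "moves": "0 0.002 0.03 0 -1; 0 0.004 0.055 0 -1; 0 0.004 0.075 0 -1; 0 0.004 0.079 0 -1; 0 0.004 0.083 0 -1; 0 0.004 0.087 0 -1; 0 0.0045 0.091 0 -1; 0 0.005 0.094 0 -1"
}}

```text
time_s: 16.85
tool_pos: [0.5934, 0.1405, 0.0577]
tool_rot: [-180.0, -0.2, -1.5]
force: [0.4, -0.0, 4.6]
grip_width: 0.0004
```

>>> {"api": "drive_tool", "payload": {
  "moves": "0 0.001 0.003 0 -1; 0 0.003 0.006 0 -1; 0 0.005 0.009 0 -1; 0 0.0075 0.012 0 -1; 0 0.010 0.015 0 -1; 0 0.013 0.018 0 -1; 0 0.016 0.021 0 -1; 0 0.0185 0.023 0 -1"
}}

```text
time_s: 17.65
tool_pos: [0.5914, 0.1214, 0.033]
tool_rot: [180.0, -0.0, -1.5]
force: [2.9, 2.6, 3.2]
grip_width: 0.0003
```

>>> {"api": "drive_tool", "payload": {
  "moves": "0 0.001 0.001 0 -1; 0 0.002 0.0015 0 -1; 0 0.003 0.002 0 -1; 0 0.004 0.0025 0 -1; 0 0.005 0.003 0 -1; 0 0.006 0.003 0 -1; 0 0.007 0.003 0 -1; 0 0.007 0.003 0 -1"
}}

```text
time_s: 18.45
tool_pos: [0.5908, 0.115, 0.0299]
tool_rot: [-180.0, 0.0, -1.5]
force: [1.9, 3.8, 0.6]
grip_width: 0.0009
```

>>> {"api": "drive_tool", "payload": {
  "moves": "0 0.0005 0 0 -1; 0 0.001 0 0 -1; 0 0.0015 0 0 -1; 0 0.002 0 0 -1; 0 0.0025 0 0 -1; 0 0.0025 0 0 -1; 0 0.0025 0 0 -1; 0 0.0025 0 0 -1"
}}

```text
time_s: 19.25
tool_pos: [0.5904, 0.1127, 0.0296]
tool_rot: [-180.0, 0.1, -1.5]
force: [2.3, 5.0, -1.4]
grip_width: -0.0001
```

>>> {"api": "drive_tool", "payload": {
  "moves": "0 0.0005 0 0 -1; 0 0.001 0 0 -1; 0 0.0015 0 0 -1; 0 0.002 0 0 -1; 0 0.002 0 0 -1; 0 0.002 0 0 -1; 0 0.002 0 0 -1; 0 0.002 0 0 -1"
}}

```text
time_s: 20.05
tool_pos: [0.59, 0.1107, 0.0293]
tool_rot: [-180.0, 0.1, -1.5]
force: [1.8, 4.6, -2.4]
grip_width: 0.0003
```

Still moving freely; continue.

>>> {"api": "drive_tool", "payload": {
  "moves": "0 0.0005 0 0 -1; 0 0.001 0 0 -1; 0 0.0015 0 0 -1; 0 0.002 0 0 -1; 0 0.002 0 0 -1; 0 0.002 0 0 -1; 0 0.002 0 0 -1; 0 0.002 0 0 -1"
}}

```text
time_s: 20.85
tool_pos: [0.5898, 0.1087, 0.0292]
tool_rot: [-180.0, 0.1, -1.5]
force: [2.9, 4.7, -2.7]
grip_width: 0.0004
```

>>> {"api": "drive_tool", "payload": {
  "moves": "0 0.0005 0 0 -1; 0 0.001 0 0 -1; 0 0.0015 0 0 -1; 0 0.002 0 0 -1; 0 0.002 0 0 -1; 0 0.002 0 0 -1; 0 0.002 0 0 -1; 0 0.002 0 0 -1"
}}

```text
time_s: 21.65
tool_pos: [0.5897, 0.1082, 0.0293]
tool_rot: [-179.9, 0.1, -1.4]
force: [2.0, 7.3, -3.4]
grip_width: 0.0004
```

>>> {"api": "drive_tool", "payload": {
  "moves": "0 0.0005 0 0 -1; 0 0.001 0 0 -1; 0 0.0015 0 0 -1; 0 0.0015 0 0 -1; 0 0.0015 0 0 -1; 0 0.0015 0 0 -1; 0 0.0015 0 0 -1; 0 0.0015 0 0 -1"
}}

```text
time_s: 22.45
tool_pos: [0.5898, 0.1082, 0.0293]
tool_rot: [-179.8, 0.1, -1.4]
force: [3.1, 9.4, -5.2]
grip_width: 0.0003
```

>>> {"api": "drive_tool", "payload": {
  "moves": "0 -0.02 0 0 -1; 0 -0.03 -0.04 0 -1; 0 -0.02 -0.085 0 -1; 0 0.01 -0.12 0 -1; 0 0.055 -0.12 0 -1; 0 0.1 -0.12 0 -1; 0.001 0.145 -0.12 0 -1; 0.001 0.19 -0.12 0 -1"
}}

```text
time_s: 23.25
tool_pos: [0.5844, -0.0891, 0.1494]
tool_rot: [179.9, 0.2, -1.6]
force: [1.3, -0.4, 0.1]
grip_width: 0.0005
```

>>> {"api": "drive_tool", "payload": {
  "moves": "0 0.04 0 0 -1; 0 0.078 0.005 0 -1; 0 0.086 0.03 0 -1; 0 0.086 0.055 0 -1; 0 0.086 0.07 0 -1; 0 0.086 0.076 0 -1; 0 0.086 0.08 0 -1; 0 0.086 0.083 0 -1"
}}

```text
time_s: 24.05
tool_pos: [0.585, -0.171, 0.0679]
tool_rot: [180.0, -0.0, -1.5]
force: [0.4, 0.5, 1.0]
grip_width: 0.0005
```

```bash
cat > v.py <<'E'
from h import *
o=get_obs();print(o["time_s"],o["tool_pos"],o["force"])
im,d=read_camera("side");Q=cloud("side",d).reshape(-1,3)
# box-frame coords, verticality of flaps
c=np.array([.5885,-.0085]);a=np.radians(-1.9);bx=np.array([np.cos(a),np.sin(a)]);by=np.array([-bx[1],bx[0]])
X=(Q[:,:2]-c)@bx;Y=(Q[:,:2]-c)@by;Z=Q[:,2]
for n,s,t in(("front",-X,Y),("left",Y,X)):
    off=.081 if n=="front" else .101
    m=(s>off+.001)&(s<off+.02)&(abs(t)<.014)&(Z>.054)&(Z<.088)
    if m.sum()>10:
        f=np.polyfit(Z[m],s[m],1);r=s[m]-np.polyval(f,Z[m]);k=abs(r)<.003;f=np.polyfit(Z[m][k],s[m][k],1);print(n,m.sum(),"tilt",-f[0],"outer face beyond edge at z=.07",np.polyval(f,.07)-off)
cv2.imwrite("pics/g1.png",cv2.convertScaleAbs(cv2.resize(im[100:220,200:360,::-1],None,fx=5,fy=5,interpolation=2),alpha=1.6))
E
python3 v.py
```

```text
24.05 [ 0.58498563 -0.17101205  0.06789541] [0.4362352  0.4600283  0.96613261]
front 68 tilt 0.035006603179766387 outer face beyond edge at z=.07 0.013873102651021055
left 93 tilt 0.1440708881510103 outer face beyond edge at z=.07 0.006216000132317462
```

View pics/g1.png

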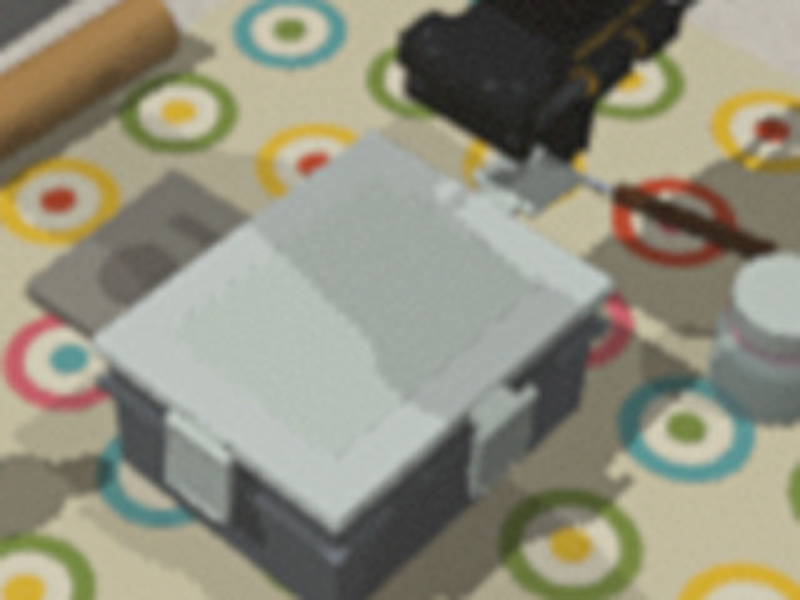

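>>> {"api": "drive_tool", "payload": {
  "moves": "0 0 0.005 0 -1; 0 -0.001 0.009 0 -1; 0 -0.003 0.0135 0 -1; 0 -0.005 0.018 0 -1; 0 -0.008 0.022 0 -1; 0 -0.012 0.0265 0 -1; 0 -0.016 0.0305 0 -1; 0 -0.020 0.033 0 -1"
}}

```text
time_s: 24.9
tool_pos: [0.5853, -0.1513, 0.0341]
tool_rot: [180.0, -0.0, -1.5]
force: [2.1, -3.7, 4.0]
grip_width: 0.0006
```

>>> {"api": "drive_tool", "payload": {
  "moves": "0 -0.001 0.001 0 -1; 0 -0.002 0.002 0 -1; 0 -0.003 0.003 0 -1; 0 -0.004 0.0035 0 -1; 0 -0.005 0.004 0 -1; 0 -0.006 0.004 0 -1; 0 -0.007 0.004 0 -1; 0 -0.007 0.004 0 -1"
}}

```text
time_s: 25.7
tool_pos: [0.5847, -0.1445, 0.0298]
tool_rot: [180.0, 0.1, -1.5]
force: [0.9, -4.2, 0.7]
grip_width: 0.0004
```

>>> {"api": "drive_tool", "payload": {
  "moves": "0 -0.0005 0 0 -1; 0 -0.001 0 0 -1; 0 -0.0015 0 0 -1; 0 -0.002 0 0 -1; 0 -0.0025 0 0 -1; 0 -0.0025 0 0 -1; 0 -0.0025 0 0 -1; 0 -0.0025 0 0 -1"
}}

```text
time_s: 26.5
tool_pos: [0.5847, -0.1421, 0.0295]
tool_rot: [180.0, 0.1, -1.5]
force: [1.0, -5.0, -2.1]
grip_width: 0.0003
```

>>> {"api": "drive_tool", "payload": {
  "moves": "0 -0.0005 0 0 -1; 0 -0.001 0 0 -1; 0 -0.0015 0 0 -1; 0 -0.002 0 0 -1; 0 -0.002 0 0 -1; 0 -0.002 0 0 -1; 0 -0.002 0 0 -1; 0 -0.002 0 0 -1"
}}

```text
time_s: 27.3
tool_pos: [0.5846, -0.1405, 0.0294]
tool_rot: [180.0, 0.1, -1.6]
force: [0.6, -4.9, -2.2]
grip_width: 0.0004
```

>>> {"api": "drive_tool", "payload": {
  "moves": "0 -0.0005 0 0 -1; 0 -0.001 0 0 -1; 0 -0.0015 0 0 -1; 0 -0.002 0 0 -1; 0 -0.002 0 0 -1; 0 -0.002 0 0 -1; 0 -0.002 0 0 -1; 0 -0.002 0 0 -1"
}}

```text
time_s: 28.1
tool_pos: [0.5846, -0.1404, 0.0294]
tool_rot: [179.9, 0.1, -1.6]
force: [0.2, -8.5, -3.4]
grip_width: 0.0004
```

>>> {"api": "drive_tool", "payload": {
  "moves": "0 -0.0005 0 0 -1; 0 -0.001 0 0 -1; 0 -0.0015 0 0 -1; 0 -0.0015 0 0 -1; 0 -0.0015 0 0 -1; 0 -0.0015 0 0 -1; 0 -0.0015 0 0 -1; 0 -0.0015 0 0 -1"
}}

```text
time_s: 28.9
tool_pos: [0.5846, -0.1404, 0.0295]
tool_rot: [179.8, 0.1, -1.7]
force: [1.1, -10.7, -4.1]
grip_width: 0.0002
```

>>> {"api": "drive_tool", "payload": {
  "moves": "0 0.015 0 0 -1; 0 0.03 -0.01 0 -1; 0 0.035 -0.05 0 -1; 0 0.05 -0.1 0 -1; 0 0.075 -0.14 0 -1; -0.02 0.11 -0.15 0 -1; -0.05 0.14 -0.15 0 -1; -0.05 0.14 -0.15 0 -1"
}}

```text
time_s: 29.7
tool_pos: [0.5276, -0.2802, 0.1802]
tool_rot: [179.9, 0.2, -2.0]
force: [-0.0, -1.3, -0.3]
grip_width: 0.0003
```

```bash
cat > w.py <<'E'
from h import *
np.set_printoptions(precision=4,suppress=True)
o=get_obs();print(o["time_s"],o["tool_pos"],o["force"])
c=np.array([.5885,-.0085]);a=np.radians(-1.9);bx=np.array([np.cos(a),np.sin(a)]);by=np.array([-bx[1],bx[0]])
D={}
for cam in("side","top"):
    ds=[];
    for _ in range(6):
        im,d=read_camera(cam);ds.append(d)
    d=np.median(ds,0).astype(np.float32);D[cam]=im
    Q=cloud(cam,d).reshape(-1,3);X=(Q[:,:2]-c)@bx;Y=(Q[:,:2]-c)@by;Z=Q[:,2]
    for n,s,t,off in(("front",-X,Y,.081),("left",Y,X,.101),("right",-Y,X,.101)):
        print(cam,n,end=" ")
        for z in(.092,.086,.08,.074,.068,.062,.056,.05):
            m=(abs(Z-z)<.003)&(s>off-.004)&(s<off+.06)&(abs(t)<.013)
            print((z,int(m.sum()),round(float(np.median(s[m])-off)*1000,1)) if m.sum()>2 else (z,0),end=" ")
        print()
z=np.hstack([cv2.resize(D["side"][95:215,190:350,::-1],(460,345),interpolation=2),cv2.resize(D["top"][100:245,225:370,::-1],(340,345),interpolation=2)])
cv2.imwrite("pics/h1.png",cv2.convertScaleAbs(z,alpha=1.6))
E
python3 w.py
```

```text
29.7 [ 0.5276 -0.2802  0.1802] [-0.014  -1.2898 -0.2873]
side front (0.092, 15, 8.2) (0.086, 11, 13.6) (0.08, 11, 13.5) (0.074, 10, 13.7) (0.068, 15, 13.5) (0.062, 11, 13.7) (0.056, 17, 14.4) (0.05, 0) 
side left (0.092, 13, 4.3) (0.086, 14, 4.0) (0.08, 14, 4.6) (0.074, 13, 5.5) (0.068, 15, 6.1) (0.062, 17, 7.1) (0.056, 17, 8.8) (0.05, 0) 
side right (0.092, 5, 11.4) (0.086, 0) (0.08, 0) (0.074, 0) (0.068, 0) (0.062, 0) (0.056, 0) (0.05, 0) 
top front (0.092, 16, 8.1) (0.086, 0) (0.08, 0) (0.074, 0) (0.068, 0) (0.062, 3, 4.7) (0.056, 7, 14.7) (0.05, 0) 
top left (0.092, 11, -1.4) (0.086, 0) (0.08, 0) (0.074, 0) (0.068, 3, 6.4) (0.062, 0) (0.056, 12, 8.7) (0.05, 0) 
top right (0.092, 17, 12.1) (0.086, 0) (0.08, 0) (0.074, 0) (0.068, 0) (0.062, 5, 14.1) (0.056, 0) (0.05, 0)
```

View pics/h1.png

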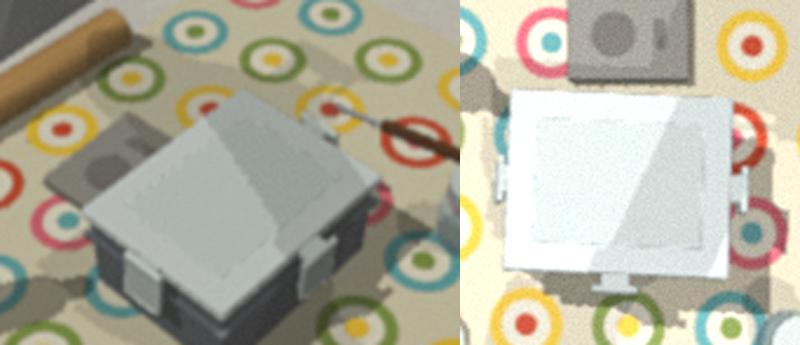

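Run:
```python
from h import *
np.set_printoptions(precision=4,suppress=True)
print(get_obs()["qpos"])
im,d=read_camera("top");P=cloud("top",d)
Q=P.reshape(-1,3)
for n,b in(("bottle",(.6,.85,.08,.35)),("jar",(.38,.52,-.27,-.1))):
    m=(Q[:,0]>b[0])&(Q[:,0]<b[1])&(Q[:,1]>b[2])&(Q[:,1]<b[3])&(Q[:,2]>.05);S=Q[m]
    if m.any():print(n,m.sum(),S.min(0),S.max(0),np.median(S,0))
    S=S[S[:,2]>S[:,2].max()-.01];print(np.median(S,0))
```

```text
[ 54.2021  15.7451 -35.1824  91.1253   9.2557  76.0872 -73.6708]
bottle 752 [0.6001 0.0804 0.0503] [0.7493 0.2114 0.1537] [0.7116 0.1757 0.0991]
[0.7231 0.1855 0.1492]
jar 2496 [ 0.3802 -0.27    0.0506] [ 0.52   -0.1002  0.6065] [ 0.5048 -0.2277  0.3578]
[ 0.3847 -0.1857  0.6009]
```

>>> {"api": "drive_tool", "payload": {
  "moves": "0 0 0 8.5 -1; 0 0 0 17 -1; 0 0 0 25.5 -1; 0.01 -0.02 0 34 -1; 0.02 -0.04 0 42.5 -1; 0.03 -0.06 0 51 -1; 0.04 -0.08 0 59.5 -1; 0.05 -0.1 0 68 -1"
}}

```text
time_s: 31.15
tool_pos: [0.5848, -0.1754, 0.1804]
tool_rot: [-180.0, -0.0, -69.9]
force: [0.9, 0.4, 0.1]
grip_width: 0.0006
```

```bash
python3 -c "
from h import *
o=get_obs();print(o['qpos'].round(1),o['tool_pos'],o['tool_rot'])"
```

```text
[  38.8   16.4  -29.8   89.6    8.3   76.2 -151.8] [ 0.58483739 -0.1753638   0.18037377] [-1.79996363e+02 -5.58504767e-03 -6.98717977e+01]
```

>>> {"api": "drive_tool", "payload": {
  "moves": "0 0 0 -8.5 -1; 0 0 0 -17 -1; 0 0 0 -25.5 -1; 0 0 0 -34 -1; 0 0 0 -42.5 -1; 0 0 0 -51 -1; 0 0 0 -59.5 -1; 0 0 0 -68 -1"
}}

```text
time_s: 31.95
tool_pos: [0.5845, -0.1762, 0.1804]
tool_rot: [180.0, -0.0, -1.2]
force: [0.1, -0.7, 0.7]
grip_width: -0.0002
```

>>> {"api": "drive_tool", "payload": {
  "moves": "0 0 0 -8.5 -1; 0 0 0 -17 -1; 0 0 0 -25.5 -1; 0 0 0 -34 -1; 0 0 0 -42.5 -1; 0 0 0 -51 -1; 0 0 0 -59.5 -1; 0 0 0 -68 -1"
}}

```text
time_s: 32.75
tool_pos: [0.5844, -0.1762, 0.1804]
tool_rot: [180.0, 0.0, 66.8]
force: [-1.8, -0.6, -0.1]
grip_width: 0.0003
```

>>> {"api": "drive_tool", "payload": {
  "moves": "0 0 0 -8.5 -1; 0 0 0 -17 -1; 0 0 0 -22 -1; 0 0 0.03 -22 -1; 0 0 0.07 -22 -1; 0 0 0.11 -22 -1; 0 0 0.145 -22 -1; 0 0 0.15 -22 -1"
}}

```text
time_s: 33.55
tool_pos: [0.5807, -0.1757, 0.0258]
tool_rot: [-179.6, -0.1, 88.5]
force: [0.2, 0.3, -0.7]
grip_width: 0.0007
```

```bash
python3 -c "
from h import *
o=get_obs();print(o['qpos'].round(1),o['tool_pos'],o['tool_rot'],o['force'])"
```

```text
[ 53.2  30.  -49.2  98.3  24.9  63.8  -5.2] [ 0.58070531 -0.17573331  0.02584699] [-1.79556000e+02 -1.35666157e-01  8.84783829e+01] [ 0.18399035  0.33084955 -0.68204982]
```

>>> {"api": "drive_tool", "payload": {
  "moves": "0.008 0 0 0 -1; 0.016 0 0 0 -1; 0.024 0 0 0 -1; 0.03 0 0 0 -1; 0.033 0 0 0 -1; 0.034 0 0 0 -1; 0.035 0 0 0 -1; 0.036 0 0 0 -1"
}}

```text
time_s: 34.35
tool_pos: [0.586, -0.1422, 0.0309]
tool_rot: [179.9, 0.1, 88.4]
force: [0.8, -5.2, 2.9]
grip_width: 0.0004
```

>>> {"api": "drive_tool", "payload": {
  "moves": "0.0005 0 0 0 -1; 0.001 0 0 0 -1; 0.0015 0 0 0 -1; 0.002 0 0 0 -1; 0.0025 0 0 0 -1; 0.0025 0 0 0 -1; 0.0025 0 0 0 -1; 0.0025 0 0 0 -1"
}}

```text
time_s: 35.15
tool_pos: [0.5857, -0.1384, 0.0303]
tool_rot: [180.0, 0.0, 88.5]
force: [1.3, -5.4, 2.8]
grip_width: 0.0001
```

>>> {"api": "drive_tool", "payload": {
  "moves": "0.0005 0 0 0 -1; 0.001 0 0 0 -1; 0.0015 0 0 0 -1; 0.002 0 0 0 -1; 0.0025 0 0 0 -1; 0.0025 0 0 0 -1; 0.0025 0 0 0 -1; 0.0025 0 0 0 -1"
}}

```text
time_s: 35.95
tool_pos: [0.5857, -0.1381, 0.0303]
tool_rot: [180.0, 0.2, 88.4]
force: [1.4, -8.5, 1.4]
grip_width: 0.0002
```

>>> {"api": "drive_tool", "payload": {
  "moves": "0.0005 0 0 0 -1; 0.001 0 0 0 -1; 0.0015 0 0 0 -1; 0.002 0 0 0 -1; 0.002 0 0 0 -1; 0.002 0 0 0 -1; 0.002 0 0 0 -1; 0.002 0 0 0 -1"
}}

```text
time_s: 36.75
tool_pos: [0.5857, -0.138, 0.0304]
tool_rot: [180.0, 0.3, 88.3]
force: [2.3, -11.9, 2.9]
grip_width: 0.0005
```

>>> {"api": "drive_tool", "payload": {
  "moves": "-0.02 0 0 0 -1; -0.03 0 -0.04 0 -1; -0.03 0 -0.08 0 -1; -0.03 0 -0.12 0 -1; -0.03 0 -0.15 0 -1; -0.05 -0.03 -0.15 0 -1; -0.08 -0.07 -0.15 0 -1; -0.11 -0.1 -0.15 0 -1"
}}

```text
time_s: 37.55
tool_pos: [0.4806, -0.2379, 0.179]
tool_rot: [-179.8, -0.2, 88.7]
force: [-0.2, -1.9, 1.1]
grip_width: 0.0006
```

```bash
python3 w.py
python3 - <<'E'
from h import *
im,d=read_camera("top")
z=cv2.convertScaleAbs(cv2.resize(im[130:220,230:370,::-1],None,fx=5.5,fy=5.5,interpolation=2),alpha=1.5);cv2.imwrite("pics/i1.png",z)
E
```

```text
37.55 [ 0.4806 -0.2379  0.179 ] [-0.2326 -1.8843  1.0513]
side front (0.092, 15, 13.6) (0.086, 13, 13.4) (0.08, 10, 13.5) (0.074, 10, 13.6) (0.068, 16, 13.4) (0.062, 12, 13.6) (0.056, 17, 14.2) (0.05, 0) 
side left (0.092, 12, 4.0) (0.086, 15, 4.2) (0.08, 14, 4.8) (0.074, 16, 5.4) (0.068, 14, 6.3) (0.062, 15, 7.0) (0.056, 18, 9.0) (0.05, 0) 
side right (0.092, 4, 7.6) (0.086, 3, 13.6) (0.08, 0) (0.074, 0) (0.068, 0) (0.062, 0) (0.056, 0) (0.05, 0) 
top front (0.092, 11, 7.4) (0.086, 0) (0.08, 0) (0.074, 0) (0.068, 0) (0.062, 0) (0.056, 7, 14.7) (0.05, 0) 
top left (0.092, 13, -1.4) (0.086, 0) (0.08, 0) (0.074, 3, 6.0) (0.068, 0) (0.062, 0) (0.056, 12, 8.6) (0.05, 0) 
top right (0.092, 14, 14.5) (0.086, 0) (0.08, 0) (0.074, 0) (0.068, 0) (0.062, 9, 11.9) (0.056, 0) (0.05, 0)
```

View pics/i1.png

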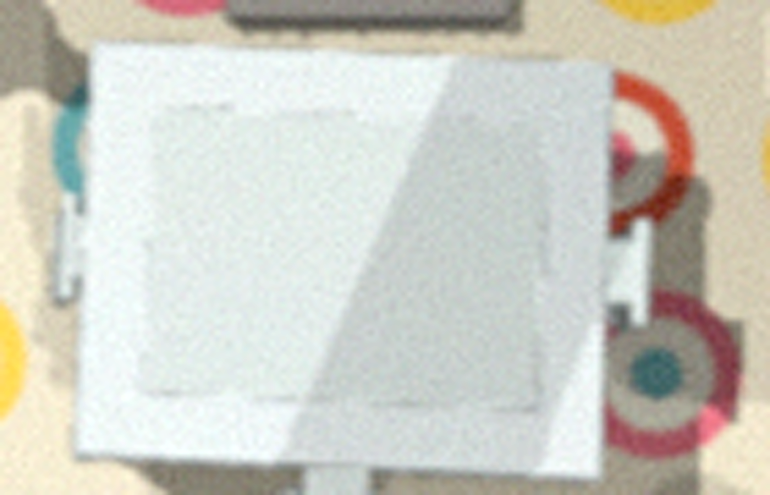

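>>> {"api": "drive_tool", "payload": {
  "moves": "0.046 0.0115 0 0 -1; 0.092 0.023 0 0 -1; 0.138 0.0345 0 0 -1; 0.184 0.046 0 0 -1; 0.23 0.0575 0 0 -1; 0.276 0.069 0 0 -1; 0.322 0.0805 0 0 -1; 0.368 0.0926 0 0 -1"
}}

```text
time_s: 39.0
tool_pos: [0.5854, 0.1267, 0.1803]
tool_rot: [180.0, 0.0, 88.5]
force: [0.2, -0.5, 0.6]
grip_width: 0.0001
```

>>> {"api": "drive_tool", "payload": {
  "moves": "0 0 0 0 -1; 0 0 0.03 0 -1; 0 0 0.07 0 -1; 0 0 0.11 0 -1; 0 0 0.14 0 -1; 0 0 0.15 0 -1; 0 0 0.15 0 -1; 0 0 0.15 0 -1"
}}

```text
time_s: 39.8
tool_pos: [0.5861, 0.1253, 0.0318]
tool_rot: [179.9, -0.0, 88.5]
force: [0.4, -0.6, -0.6]
grip_width: 0.0009
```

>>> {"api": "drive_tool", "payload": {
  "moves": "-0.004 0 0 0 -1; -0.008 0 0 0 -1; -0.011 0 0 0 -1; -0.0125 0 0 0 -1; -0.0135 0 0 0 -1; -0.0145 0 0 0 -1; -0.0155 0 0 0 -1; -0.016 0 0 0 -1"
}}

```text
time_s: 40.6
tool_pos: [0.5848, 0.1104, 0.0306]
tool_rot: [179.9, -0.1, 88.5]
force: [1.7, 3.9, 1.1]
grip_width: 0.0004
```

>>> {"api": "drive_tool", "payload": {
  "moves": "-0.0005 0 0 0 -1; -0.001 0 0 0 -1; -0.0015 0 0 0 -1; -0.002 0 0 0 -1; -0.002 0 0 0 -1; -0.002 0 0 0 -1; -0.002 0 0 0 -1; -0.002 0 0 0 -1"
}}

```text
time_s: 41.4
tool_pos: [0.5846, 0.1072, 0.0303]
tool_rot: [180.0, -0.0, 88.5]
force: [1.8, 4.0, -0.8]
grip_width: 0.0005
```

>>> {"api": "drive_tool", "payload": {
  "moves": "-0.0005 0 0 0 -1; -0.001 0 0 0 -1; -0.0015 0 0 0 -1; -0.002 0 0 0 -1; -0.002 0 0 0 -1; -0.002 0 0 0 -1; -0.002 0 0 0 -1; -0.002 0 0 0 -1"
}}

```text
time_s: 42.2
tool_pos: [0.5846, 0.1061, 0.0303]
tool_rot: [180.0, -0.1, 88.5]
force: [3.3, 6.1, -1.8]
grip_width: -0.0001
```

>>> {"api": "drive_tool", "payload": {
  "moves": "-0.0005 0 0 0 -1; -0.001 0 0 0 -1; -0.001 0 0 0 -1; -0.0015 0 0 0 -1; -0.0015 0 0 0 -1; -0.0015 0 0 0 -1; -0.0015 0 0 0 -1; -0.0015 0 0 0 -1"
}}

```text
time_s: 43.0
tool_pos: [0.5846, 0.106, 0.0303]
tool_rot: [179.9, -0.2, 88.6]
force: [2.5, 8.1, -3.6]
grip_width: -0.0001
```

>>> {"api": "drive_tool", "payload": {
  "moves": "-0.0005 0 0 0 -1; -0.001 0 0 0 -1; -0.0015 0 0 0 -1; -0.002 0 0 0 -1; -0.002 0 0 0 -1; -0.002 0 0 0 -1; -0.002 0 0 0 -1; -0.002 0 0 0 -1"
}}

```text
time_s: 43.8
tool_pos: [0.5846, 0.1059, 0.0304]
tool_rot: [179.9, -0.4, 88.6]
force: [3.9, 11.7, -4.6]
grip_width: 0.0002
```

>>> {"api": "drive_tool", "payload": {
  "moves": "0.01 0 0 0 -1; 0.02 0 0 0 -1; 0.02 0 -0.03 0 -1; 0.02 0 -0.07 0 -1; 0.01 0 -0.12 0 -1; 0 0.02 -0.15 0 -1; -0.03 0.06 -0.16 0 -1; -0.06 0.1 -0.16 0 -1"
}}

```text
time_s: 44.6
tool_pos: [0.6838, 0.0378, 0.1937]
tool_rot: [179.8, 0.2, 88.5]
force: [1.2, -0.1, 0.2]
grip_width: 0.0004
```

```bash
python3 w.py; python3 lid.py
```

```text
44.6 [0.6838 0.0378 0.1937] [ 1.1674 -0.0522  0.1921]
side front (0.092, 15, 7.9) (0.086, 10, 13.4) (0.08, 12, 13.5) (0.074, 10, 13.5) (0.068, 14, 13.4) (0.062, 12, 13.5) (0.056, 15, 14.5) (0.05, 0) 
side left (0.092, 10, 4.0) (0.086, 11, 3.2) (0.08, 12, 3.2) (0.074, 14, 3.2) (0.068, 10, 3.4) (0.062, 12, 3.5) (0.056, 18, 3.9) (0.05, 0) 
side right (0.092, 4, 10.0) (0.086, 3, 14.9) (0.08, 0) (0.074, 0) (0.068, 0) (0.062, 0) (0.056, 0) (0.05, 0) 
top front (0.092, 17, 7.4) (0.086, 0) (0.08, 0) (0.074, 0) (0.068, 0) (0.062, 3, 4.7) (0.056, 6, 14.6) (0.05, 0) 
top left (0.092, 13, 2.8) (0.086, 0) (0.08, 0) (0.074, 0) (0.068, 0) (0.062, 0) (0.056, 0) (0.05, 0) 
top right (0.092, 0) (0.086, 0) (0.08, 0) (0.074, 0) (0.068, 0) (0.062, 0) (0.056, 0) (0.05, 0) 
slope -0.003146156825495639 z@.54,.67 [0.0985 0.0981] 689
45.25 [0.6817 0.0397 0.1907] [ 0.2728 -0.0675 -0.4926]
```

View pics/h1.png

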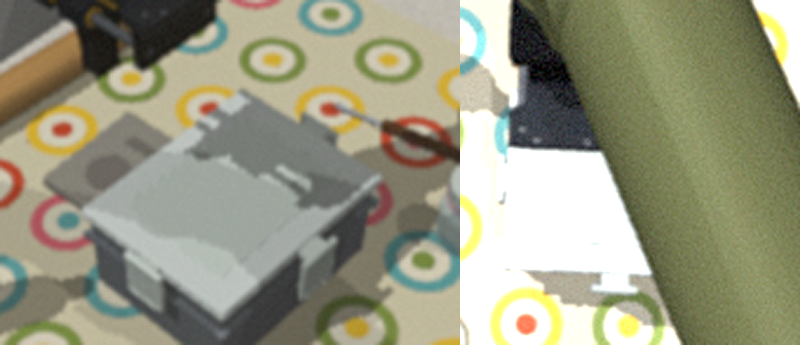

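```bash
python3 -c "
from h import *
o=get_obs();print(o['time_s'],o['joint_velocities'].round(2),o['force'].round(2));print(sign_off())"
```

```text
45.25 [ 0.07  0.26  0.11 -0.33  0.   -0.08 -0.05] [ 0.27 -0.07 -0.49]
the job is handed in; nothing more can be done
None
```

I closed the lid and folded all three clip flaps down to their stops (front, then left, then right). I handed the job in at 45.3 s with the arm clear of everything.

**Last checks**
- **Lid:** the final depth picture put it flat, with a slope of about 0.003 rad.
- **Front clip:** in depth it hangs straight, within about 0.02 rad. It ended on a firm stop at about 13 N.
- **Left clip:** also straight in depth, within about 0.02 rad. It ended on a firm stop at about 13 N.
- **Right clip:** it ended on a firm stop at about 12 N, where more push gave almost no movement. It looked upright in the top view. No camera angle gave its tilt in depth, so this is the least certain of the three.
- **Force:** the highest reading was about 13 N, but force is only reported at the end of each move.
- **Other objects:** I moved nothing else on purpose, and the parts of the scene in the last pictures looked unchanged. I did not re-measure each item.

**What disagreed along the way**
- **Height reading:** the real fingertip sat about 25 mm higher than the reported height. I found this when the lid still measured 0.16 rad open after the first press, and allowed for it from then on.
- **Left and right clips pressed twice:** on the first press I felt a firm stop, but afterwards the left flap measured about 0.14 rad out. I turned the gripper 90 degrees and pressed both again, the right one first; both moved a few millimetres further and stopped. My guess is that the finger's broad side had caught near the hinge.

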